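Fit the end cap on the tape stand

TASK

Lift the end cap with the ribbed square grip out of the parts bin, put it over the threaded post of the tape stand and screw it down clockwise until it bottoms out firmly on the roll of masking tape. Then back it off a quarter turn so that it no longer pinches the roll, and keep hold of it there so that it cannot creep while I release the reel brake and pull off tape: finish with the cap in your grip, do not let go. Leave the bin and the other things where they are.

Things in the scene. Friction and masses are not known exactly. Their poses are not given: they have to be found in the camera images.
- end_cap: (all sizes in mm) dark grey plastic end cap, 0.10 to 0.17 kg, lying grip up in one bin compartment. From its underside: flange 92 across, z 0 to 6; round hub 60, to z 34; square ribbed grip 38 x 38, z 34 to 66, its flats facing the cap's x and y (grip it there). Bore below 40 across, 30 deep, threaded. Origin: centre of the underside, z up
- tape_stand: fixed tape stand: grey plate 190 x 150, 14 high, tear-off blade 48 high across its -x edge, 98 from the post; upright aluminium post with a right-hand two-start thread, 37 across, 14 mm rise per turn. Origin: bench level on the post's axis, z up. The bottomed-out cap stops with its x axis along or against this x axis, to about 20 degrees
- post_tip (a point): centre of the post's top face, 71 above the bench. The last 6 mm taper from 30 to 20 across. The cap set down here rests on the thread with its underside 12 to 16 above the roll; the thread catches within half a turn clockwise, where the cap's x is about 320 (or 140) degrees counter-clockwise of the stand's x, and runs 320 degrees from there to the bottom
- roll_top (a point): on the post's axis at the height of the roll's top face, 44 above the bench; z up. The cap's flange meets the roll about 22 degrees before the firm stop; over these the torque climbs from under 0.2 to 0.5-1 N m (forcing it 40 degrees on would strip it). A quarter turn back lifts it 3.5 mm. Axial play 0.9 mm; the cap stays put when let go
- masking_roll: roll of cream masking tape, 102 across, 25 high, lying round the post on a black reel plate with its brake on, so it does not turn. Origin: centre of its underside, 19 above the bench
- parts_bin: open plywood parts bin, 150 (x) x 270 (y), 45 high, walls and floor 6, with a wall across the middle making two compartments side by side along y; loose, 1.5 kg. Origin: centre of the underside. One compartment holds the cap, the other the wax tin
- wax_tin: round flat wax tin, 78 across, 27 high, in the bin's other compartment; to be left there. Origin: centre of its underside
- tape_measure: yellow tape measure, 41 x 78, 64 high, standing on the bench; to be left alone. Origin: centre of its underside
- sanding_block: cork sanding block, 65 x 112, 32 high, on the bench behind the work; to be left alone. Origin: centre of its underside

How it is judged (in metres and radians):
On the way, in this order (a step that is already met when the one before it is completed fails the run):
1. the cap is lifted clear of the bin in the fingers (height (world z) of end_cap above 0.055 m and contact force between the fingers and end_cap above 1 N), for 0.2 s.
2. the cap is screwed down until it bottoms out firmly on the roll (z of end_cap in the frame of roll_top below 0.001 m and horizontal distance between end_cap and roll_top below 0.004 m and contact force between end_cap and masking_roll above 8 N and angle between the x axis of end_cap and the x axis of tape_stand, either way round below 0.42 rad), for 0.1 s.
At the end, for the whole second after the job is handed in: After bottoming out (8 N or more on the roll), the cap stands a quarter turn back (57 to 123 degrees), 1 to 5.5 mm above the roll and not touching it, on the post's axis (4 mm), upright (7 degrees), still, gripped by the fingers (over 3 N) (z of end_cap in the frame of roll_top between 0.001 and 0.0055 m and horizontal distance between end_cap and roll_top below 0.004 m and angle between end_cap's own z axis and vertical below 0.12 rad and angle between the x axis of end_cap and the x axis of tape_stand, either way round above 1 rad and contact force between end_cap and masking_roll below 0.3 N and contact force between the fingers and end_cap above 3 N and linear speed of end_cap below 0.01 m/s); the arm keeps its last pose, push and grip.
It fails at once if the bin (25 mm), the wax tin, the tape measure or the sanding block (30 mm) is pushed out of place (distance of parts_bin from where it was at the start of the episode above 0.025 m or distance of any of wax_tin, tape_measure, sanding_block from where it was at the start of the episode above 0.03 m).
It also fails if it takes over 72 s, if anything falls off the work surface, if the arm or the gripper's body presses on something with over 40 N, if the wrist force passes 120 N, or if a joint passes its speed limit or range.

ROBOT

A 7-joint arm with a two-finger parallel gripper is mounted at the origin on a cart in front of the work surface, level with it; the furniture and walls round the work are solid. World frame = base frame: x ahead of the robot, y to its left, z up, the work surface at z = 0. Lengths are in m, angles in degrees, forces in N, time in s.
With the tool pointing down it reaches from about 0.375 to 0.925 m from the base axis. Payload 3.1 kg.
Tool frame: the origin (TCP) lies between the finger pads; the fingertips stand 17 mm ahead of it and the grasp point (between the pads) lies 2 mm behind it (r.finger_overhang is the distance from the TCP to the fingertips, in m); z points along the fingers, y is the line along which they close (so a half turn about z gives the same grasp; the last joint's range is limited). The gripper opens to 85 mm and grips with 20 to 120 N. Pads are 22 mm wide; open, the fingers measure 114 mm over their backs; the gripper's body (76 mm by 85 mm) begins 54 mm behind the grasp point. The pads swing forward as they close: fully open they stand 13 mm farther back than shut.
Start: joints at [64.469, 21.939, 2.515, 91.553, -1.026, 66.532, -2.859], TCP at [0.222, -0.611, 0.248] pointing down, gripper open.
Joint ranges: [-149.38, 149.38], [-23.57, 123.04], [-84.95, 90], [0, 143.3], [-89.99, 269.99], [3.08, 112.72], [-163.45, 163.45]. Speed limits (degrees/s): [159.86, 159.86, 180, 180, 180, 180, 180].

INTERFACE

Orientations are given as [roll, pitch, yaw] about the fixed x, y, z axes, in that order (R = Rz(yaw) Ry(pitch) Rx(roll)).
In Python, from plant import r gives the robot as it stands. The module is installed in compiled form; this text tells all that it offers.
- The arm moves only by the tool servo_tool, never from a script. Its argument "increments" is one flat list of numbers, 7 for each row, row after row: the turn, a rotation vector about the world's x, y, z in degrees, then the shift along the world's x, y, z in m, then the finger opening in m, from 0 to 0.0854. In form: [wx, wy, wz, dx, dy, dz, gripper, wx, wy, wz, dx, dy, dz, gripper, ...]. A call has 1 to 8 rows; each row is the pose to reach, as a shift and turn from the pose commanded when the call began; what a row does not reach only later rows make up. A row lasts 1/8 s, in which the tool goes at most 62.5 mm and 10.7 degrees, less where a joint would pass 70% of its speed; a pose out of reach is approached as far as the arm can. A call with a gripper value outside its range is refused whole. The fingers move at their own pace and stop on an object; "force" is the grip in N (left out, the last holds). Time passes only in rows, so rows that repeat a pose let the fingers close. It gives the time, the measured TCP pose, the force, the opening and the grip force at its end, in the units of the state.
- r.sense(): the state, without advancing time (a new reading comes with each control period).
- r.get_image(name): name is "scene" or "top"; returns a dict with "img" (400x640x3 uint8, blue, green, red), "z_map" (400x640 float32, m along the optical axis (not along the pixel's ray), 0 where there is no reading), "camera_matrix" (3x3 intrinsics, pixels), "T" (4x4, takes a point from camera to world coordinates). Camera axes: x right, y up, looking along -z (the intrinsics and any distortion apply to the point x, -y, -z); pixel columns grow to the right and rows downward; lengths in m; the calibration is good to about 2 mm. A picture is of the moment at which its call begins.
- r.job_done(): hands the job in; it is judged then, once.
The state is a dict: "t": time; "joint_pos": joint angles; "qvel": joint speeds; "effort": joint torques, N m; "position": TCP position; "ee_rot": TCP orientation; "contact_force": force on the tool from outside, world axes, zero at the start; "moment": the same for the moment, N m; "finger_gap": finger opening in m; "grasp_force": force on a finger pad.
Only numpy, scipy, OpenCV 4.12 (cv2) and the standard library are available. Lean on these libraries where they do the work, as an engineer would, in place of code of your own. Each camera call takes 0.05 s, during which the arm holds its last target. There are 200 camera calls.

## Working session

There is one attempt and no reset: what is moved stays moved. The work goes in short steps, Python scripts to look and compute and a tool call to move; the robot and the scene stay as the last step left them, time stands still between calls to the robot, and variables do not carry over. Pictures are saved under pics/ and viewed, at most 10 in all, crops included, and the job is handed in when it is done.

Besides the shell and the picture viewer there is one more tool, called after ">>>" as name(argument=value, ...) on one line, values as JSON. servo_tool: Moves the arm, as the interface text tells. Its arguments: {"type":"object","properties":{"increments":{"type":"array"},"force":{"type":"number"}},"required":["increments"]}

```bash
mkdir -p pics
python3 - <<'E'
from plant import r
import cv2,numpy as np
for n in("scene","top"):
    d=r.get_image(n);cv2.imwrite(f"pics/{n}0.png",d["img"]);np.savez(f"{n}0.npz",**d)
    print(n,d["camera_matrix"].round(1).tolist(),d["T"].round(3).tolist(),(d["z_map"]>0).mean())
print(r.sense(),r.finger_overhang)
E
```

```text
scene [[379.8, 0.0, 320.1], [0.0, 379.8, 205.0], [0.0, 0.0, 1.0]] [[0.879, 0.372, -0.299, 0.299], [-0.477, 0.66, -0.581, -0.585], [-0.019, 0.653, 0.757, 0.835], [0.0, 0.0, 0.0, 1.0]] 0.99355078125
top [[474.6, 0.0, 312.9], [0.0, 474.6, 196.6], [0.0, 0.0, 1.0]] [[-0.004, 0.993, -0.121, 0.463], [-1.0, -0.006, -0.019, -0.022], [-0.02, 0.121, 0.992, 1.087], [0.0, 0.0, 0.0, 1.0]] 0.995859375
{'t': 0.1, 'joint_pos': array([64.47093086, 21.98887528,  2.51046616, 91.64118765, -1.02519167,
       66.5313769 , -2.85896242]), 'qvel': array([-0.01283216, -0.14581845, -0.10061024, -0.23623587,  0.01752895,
       -0.05654716,  0.07353841]), 'effort': array([ 3.31879557e-03, -4.34723353e+01,  1.02935571e+00, -2.50452107e+01,
        1.07598072e-02,  5.47097603e-03, -1.24495222e-05]), 'position': array([ 0.22124869, -0.61030985,  0.24698533]), 'ee_rot': array([-1.79861213e+02,  7.27305505e-03,  1.99314641e+01]), 'contact_force': array([-0.73684944, -0.17037744,  0.7409629 ]), 'moment': array([-0.02734883,  0.09500568,  0.01091946]), 'grasp_force': 0.0, 'finger_gap': 0.08547963337317648} 0.017
```

View pics/top0.png

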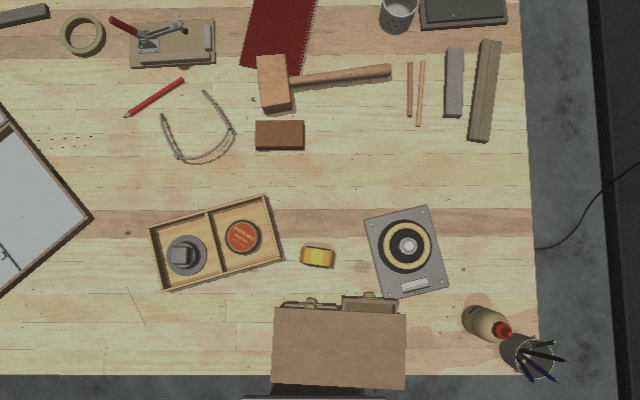

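View pics/scene0.png

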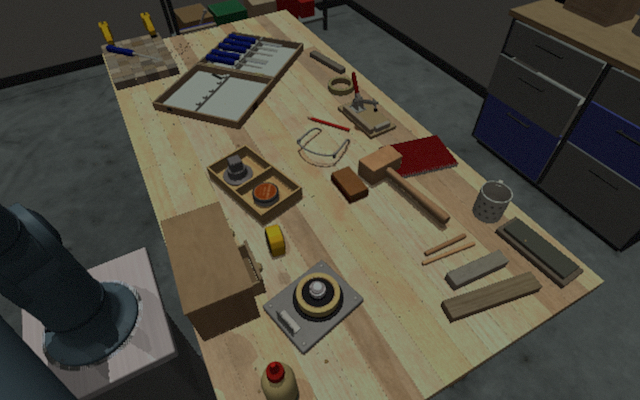

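The top view shows the cap near (186,256) in the left bin compartment and the wax tin at (242,237). The tape measure is at (318,257), and the stand's post is at (407,246) with its blade at (415,284), so the stand's -x points down the picture. A box stands in front of the robot at (340,345). Next I'll measure from depth.

```bash
cat > h.py <<'E'
import numpy as np,cv2
def cloud(d):
    K=d["camera_matrix"];T=d["T"];z=d["z_map"];v,u=np.mgrid[:400,:640]
    P=np.stack([(u-K[0,2])/K[0,0]*z,-(v-K[1,2])/K[1,1]*z,-z],-1)
    return P@T[:3,:3].T+T[:3,3]
def rect(P,m,name):
    p=P[m];q=p[:,:2].astype(np.float32)*1000
    print(name,len(p),"rect(mm)",[np.round(a,1) for a in cv2.minAreaRect(q)],"mean",p.mean(0).round(4),"z",np.percentile(p[:,2],[5,50,95]).round(4))
def near(P,x,y,rad,z0,z1):
    return (np.hypot(P[...,0]-x,P[...,1]-y)<rad)&(P[...,2]>z0)&(P[...,2]<z1)
E
python3 - <<'E'
from h import *
for n in("top","scene"):
    d=np.load(n+"0.npz");P=cloud(d)
    if n=="top":
        c=P[256,181];s=P[246,407];print(c,s,P[284,415],P[345,340],P[320,340],P[257,318],P[300,310],P[300,370])
        b=P[320:385,275:405].reshape(-1,3);print("box",np.percentile(b,[2,50,98],axis=0).round(3))
    rect(P,near(P,c[0],c[1],.04,.063,.085),"grip")
    rect(P,near(P,c[0],c[1],.06,.032,.048),"hub")
    rect(P,near(P,s[0],s[1],.03,.062,.08),"post")
    rect(P,near(P,s[0],s[1],.07,.038,.052),"roll")
    rect(P,near(P,s[0],s[1],.14,.009,.017),"plate")
    m=near(P,s[0],s[1],.14,.03,.055)&~near(P,s[0],s[1],.07,0,1);rect(P,m,"blade")
E
```

```text
[0.46060783 0.2798045  0.07219765] [ 0.48000171 -0.20155785  0.07115719] [ 0.39724122 -0.2263375   0.01767445] [ 0.29045632 -0.05468349  0.14913826] [ 0.33770673 -0.05504802  0.15262386] [ 0.45746769 -0.01255956  0.06694924] [0.36506413 0.0054433  0.04086718] [ 0.3746433  -0.11394637  0.14540466]
box [[ 0.221 -0.172  0.148]
 [ 0.278 -0.053  0.152]
 [ 0.337  0.066  0.155]]
grip 305 rect(mm) [array([463.9, 286.9]), array([37.9, 36.3]), np.float64(89.8)] mean [0.4631 0.2858 0.0713] z [0.0668 0.0713 0.0748]
hub 237 rect(mm) [array([446.1, 280.8]), array([91.9, 52.3]), np.float64(11.7)] mean [0.4565 0.2752 0.0397] z [0.0346 0.0395 0.0457]
post 185 rect(mm) [array([ 481.2, -204.2]), array([36.1, 27.7]), np.float64(89.8)] mean [ 0.4809 -0.2034  0.0682] z [0.0627 0.0686 0.0732]
roll 1416 rect(mm) [array([ 481.9, -204.5]), array([ 97.9, 101. ]), np.float64(0.1)] mean [ 0.4812 -0.2039  0.0427] z [0.0393 0.0426 0.0462]
plate 3066 rect(mm) [array([ 466.7, -207.9]), array([189.8, 150.3]), np.float64(13.5)] mean [ 0.4606 -0.2084  0.0136] z [0.0104 0.0137 0.0165]
blade 63 rect(mm) [array([ 385.9, -
[... 232 characters left out ...]
729]
hub 129 rect(mm) [array([453.4, 285.2]), array([91.3, 71.6]), np.float64(65.9)] mean [0.4564 0.2734 0.0388] z [0.0337 0.0382 0.0458]
post 137 rect(mm) [array([ 480.6, -207.7]), array([29.9, 29.6]), np.float64(86.5)] mean [ 0.4793 -0.2088  0.0672] z [0.0627 0.0678 0.0712]
roll 1147 rect(mm) [array([ 480.3, -206.2]), array([102.3,  99. ]), np.float64(59.6)] mean [ 0.4789 -0.2101  0.0414] z [0.0388 0.0412 0.0444]
plate 2826 rect(mm) [array([ 457.2, -213. ]), array([206.6, 149.7]), np.float64(13.5)] mean [ 0.4517 -0.2239  0.0127] z [0.01   0.0125 0.0161]
blade 77 rect(mm) [array([ 374.5, -214.1]), array([19.4, 95.4]), np.float64(31.0)] mean [ 0.3817 -0.2284  0.0414] z [0.033  0.0424 0.0487]
```

Run:
```python
import cv2,numpy as np
a=cv2.imread("pics/top0.png")[215:300,140:290];b=cv2.imread("pics/scene0.png")[140:230,200:310]
a=cv2.resize(a,(750,425),interpolation=cv2.INTER_CUBIC)
cv2.imwrite("pics/crop.png",cv2.convertScaleAbs(a,alpha=1.8))
```

```text
(no output)
```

View pics/crop.png

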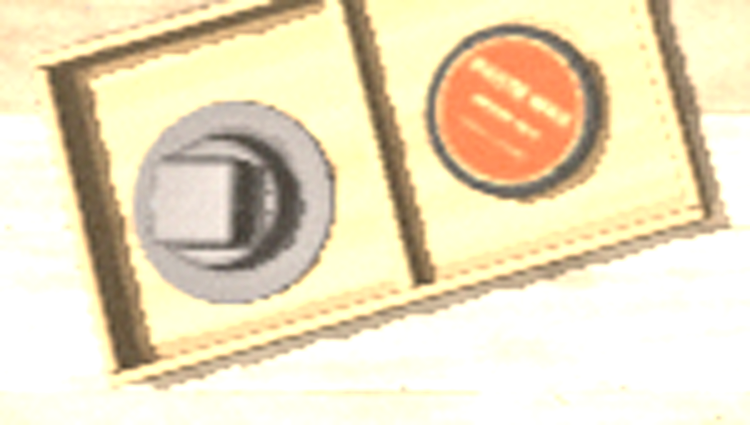

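>>> servo_tool(increments=[0, 0, 0, 0.033, 0.051, 0.005, 0.0854, 0, 0, 0, 0.065, 0.102, 0.01, 0.0854, 0, 0, 0, 0.098, 0.154, 0.015, 0.0854, 0, 0, 0, 0.13, 0.205, 0.02, 0.0854, 0, 0, 0, 0.163, 0.256, 0.025, 0.0854, 0, 0, 0, 0.195, 0.307, 0.03, 0.0854, 0, 0, 0, 0.228, 0.359, 0.03, 0.0854, 0, 0, 0, 0.26, 0.41, 0.03, 0.0854])

```text
t: 1.1
position: [0.4821, -0.1992, 0.2781]
ee_rot: [180.0, 0.0, 19.9]
contact_force: [1.1, -0.2, 1.0]
finger_gap: 0.085
grasp_force: 0.0
```

The crop shows the grip's top face at about x 155–235, y 160–245. Its edges line up with the image axes, so its yaw is about 0 (mod 90) and its centre about (0.462, 0.284). Next I'll check how the joints map to yaw.

```bash
python3 -c "
from plant import r
s=r.sense();print(s['joint_pos'].round(1),s['moment'].round(2),s['effort'].round(2))"
```

```text
[ 33.    7.4 -16.2 106.5   2.3  66.5 -54.1] [0.   0.01 0.  ] [  1.96 -32.19  -0.48 -24.06  -0.12   0.19   0.65]
```

>>> servo_tool(increments=[0, 0, 9, -0.002, 0.06, -0.005, 0.0854, 0, 0, 18, -0.005, 0.12, -0.01, 0.0854, 0, 0, 27, -0.007, 0.181, -0.02, 0.0854, 0, 0, 36, -0.01, 0.241, -0.03, 0.0854, 0, 0, 45, -0.012, 0.301, -0.05, 0.0854, 0, 0, 53, -0.015, 0.362, -0.07, 0.0854, 0, 0, 62, -0.017, 0.422, -0.09, 0.0854, 0, 0, 70, -0.02, 0.4825, -0.118, 0.0854])

```text
t: 2.1
position: [0.4621, 0.2763, 0.163]
ee_rot: [179.9, -0.0, 90.2]
contact_force: [1.2, -1.0, -0.5]
finger_gap: 0.0849
grasp_force: 0.0
```

Run:
```python
from plant import r
import cv2,numpy as np
s=r.sense();print(s['position'],s['ee_rot'],s['joint_pos'].round(1),s['moment'].round(2))
a=r.get_image("top")["img"][195:315,110:270];b=r.get_image("scene")["img"][100:220,160:320]
cv2.imwrite("pics/c2.png",cv2.convertScaleAbs(cv2.resize(np.hstack([a,b]),(800,300),interpolation=cv2.INTER_CUBIC),alpha=1.6))
```

```text
[0.4621328  0.27629364 0.16304414] [ 1.79917749e+02 -2.26513135e-02  9.01605369e+01] [  0.2  20.6 -41.2 109.8  16.3  55.5 -48.4] [ 0.01 -0.05  0.02]
```

View pics/c2.png

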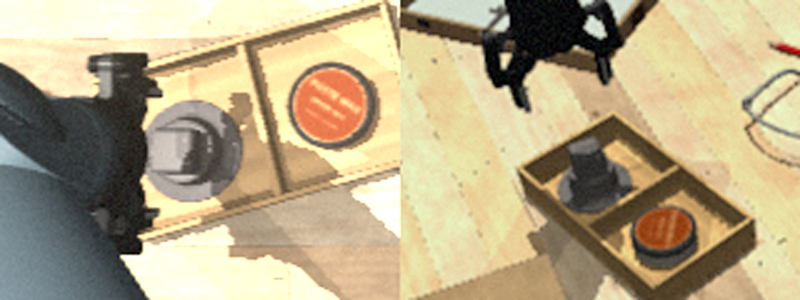

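The hand is above the bin, with the fingers straddling the cap along x. The bin is undisturbed. Descending.

>>> servo_tool(increments=[0, 0, 0, 0, 0.002, 0, 0.0854, 0, 0, 0, 0, 0.002, -0.025, 0.0854, 0, 0, 0, 0, 0.002, -0.05, 0.0854, 0, 0, 0, 0, 0.002, -0.07, 0.0854, 0, 0, 0, 0, 0.002, -0.085, 0.0854, 0, 0, 0, 0, 0.002, -0.095, 0.0854, 0, 0, 0, 0, 0.002, -0.1, 0.0854, 0, 0, 0, 0, 0.002, -0.1, 0.0854])

```text
t: 3.2
position: [0.4619, 0.2767, 0.0634]
ee_rot: [-180.0, -0.0, 89.9]
contact_force: [-0.6, -0.3, 0.1]
finger_gap: 0.0854
grasp_force: 0.0
```

>>> servo_tool(increments=[0, 0, 0, 0, 0, 0, 0.05, 0, 0, 0, 0, 0, 0, 0.05, 0, 0, 0, 0, 0, 0, 0.03, 0, 0, 0, 0, 0, 0, 0.02, 0, 0, 0, 0, 0, 0, 0.02, 0, 0, 0, 0, 0, 0, 0.02], force=60)

```text
t: 3.95
position: [0.4625, 0.277, 0.0641]
ee_rot: [179.9, -0.0, 89.9]
contact_force: [0.2, 0.7, 5.5]
finger_gap: 0.0369
grasp_force: 61.8
```

The grip is off-centre by about 6.5 mm in y because the transit fell short. Regripping centred.

>>> servo_tool(increments=[0, 0, 0, 0, 0, 0, 0.07, 0, 0, 0, 0, 0, 0, 0.07, 0, 0, 0, 0, 0, 0, 0.07, 0, 0, 0, 0, 0.0065, -0.001, 0.07, 0, 0, 0, 0, 0.0065, -0.001, 0.07, 0, 0, 0, 0, 0.0065, -0.001, 0.03, 0, 0, 0, 0, 0.0065, -0.001, 0.02, 0, 0, 0, 0, 0.0065, -0.001, 0.02])

```text
t: 4.95
position: [0.4621, 0.2832, 0.0626]
ee_rot: [180.0, -0.0, 89.9]
contact_force: [0.3, 0.3, 0.8]
finger_gap: 0.0369
grasp_force: 60.9
```

>>> servo_tool(increments=[0, 0, 0, 0, 0, 0, 0.02, 0, 0, 0, 0, 0, 0.01, 0.02, 0, 0, 0, 0, 0, 0.04, 0.02, 0, 0, 0, 0, 0, 0.08, 0.02, 0, 0, 0, 0, 0, 0.12, 0.02, 0, 0, 0, 0, 0, 0.12, 0.02])

```text
t: 5.7
position: [0.464, 0.2848, 0.1863]
ee_rot: [179.6, -0.2, 89.9]
contact_force: [1.2, 0.9, -1.3]
finger_gap: 0.0371
grasp_force: 60.6
```

Run:
```python
from plant import r
import cv2,numpy as np
from h import *
s=r.sense();print(s['position'],s['ee_rot'].round(2),s['joint_pos'].round(1),s['moment'].round(2),s['contact_force'],s['finger_gap'])
o=[]
for n in("scene","top"):
    d=r.get_image(n);np.savez(n+"1.npz",**d);o.append(d["img"])
cv2.imwrite("pics/lift.png",cv2.convertScaleAbs(cv2.resize(np.hstack([o[1][195:315,110:270],o[0][60:180,160:320]]),(800,300),interpolation=cv2.INTER_CUBIC),alpha=1.6))
```

```text
[0.46395707 0.2848382  0.18630001] [179.6   -0.2   89.93] [  0.3  19.3 -42.1 108.2  15.3  57.8 -48.4] [ 0.03 -0.03  0.  ] [ 1.15807476  0.88085728 -1.31578148] 0.03705112005753839
```

View pics/lift.png

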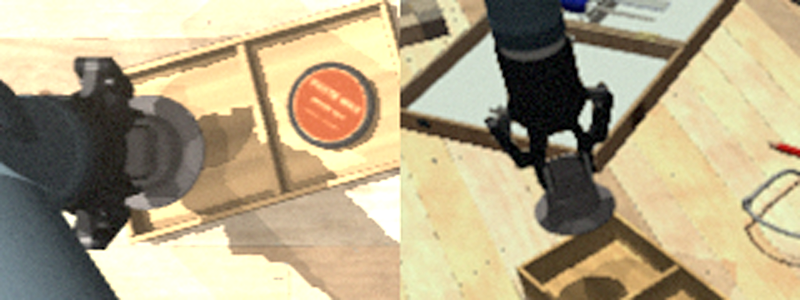

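The cap is held and upright, clear of the bin, and the bin hasn't moved. Next I'll check the flange centre relative to the TCP.

Run:
```python
from h import *
for n in("top","scene"):
    P=cloud(np.load(n+"1.npz"));m=near(P,.462,.284,.06,.122,.15)
    p=P[m];print(n,len(p),np.percentile(p[:,2],[5,50,95]).round(3))
    c,rad=cv2.minEnclosingCircle((p[:,:2]*1000).astype(np.float32));print(np.round(c,1),round(rad,1))
```

```text
top 677 [0.131 0.134 0.144]
[462.1 287.7] 46.1
scene 353 [0.131 0.136 0.147]
[462.  283.7] 47.0
```

>>> servo_tool(increments=[0, 0, 10, 0.002, -0.05, 0, 0.02, 0, 0, 20, 0.004, -0.1, 0, 0.02, 0, 0, 30, 0.006, -0.15, 0, 0.02, 0, 0, 40, 0.008, -0.2, 0, 0.02, 0, 0, 50, 0.01, -0.25, 0, 0.02, 0, 0, 60, 0.012, -0.3, 0, 0.02, 0, 0, 70, 0.014, -0.35, 0, 0.02, 0, 0, 80, 0.016, -0.4, 0, 0.02])

```text
t: 6.8
position: [0.4761, -0.1162, 0.1805]
ee_rot: [180.0, -0.2, 168.5]
contact_force: [1.1, 0.3, -1.6]
finger_gap: 0.0369
grasp_force: 60.6
```

```bash
python3 -c "
from plant import r
s=r.sense();print(s['position'],s['ee_rot'],s['joint_pos'].round(1),s['moment'].round(2))"
```

```text
[ 0.47606622 -0.11619344  0.18053787] [179.97493233  -0.21354172 168.52742469] [ 48.5  13.8 -43.5 115.   11.4  55.7  77.9] [-0.01 -0.03  0.02]
```

>>> servo_tool(increments=[0, 0, 8, 0.001, -0.015, 0, 0.02, 0, 0, 16, 0.002, -0.03, 0, 0.02, 0, 0, 24, 0.003, -0.045, 0, 0.02, 0, 0, 32, 0.004, -0.06, 0, 0.02, 0, 0, 40, 0.005, -0.075, -0.01, 0.02, 0, 0, 48, 0.005, -0.088, -0.02, 0.02, 0, 0, 56, 0.005, -0.088, -0.03, 0.02, 0, 0, 56, 0.005, -0.088, -0.038, 0.02])

```text
t: 7.8
position: [0.481, -0.2025, 0.142]
ee_rot: [179.7, -0.1, -135.9]
contact_force: [-0.1, -0.0, -1.1]
finger_gap: 0.0369
grasp_force: 60.6
```

Run:
```python
from plant import r
from h import *
o=[]
for n in("top","scene"):
    d=r.get_image(n);o.append(d["img"]);P=cloud(d)
    m=near(P,.481,-.205,.06,.078,.105);p=P[m];c,rad=cv2.minEnclosingCircle((p[:,:2]*1000).astype(np.float32));print(n,len(p),np.percentile(p[:,2],[5,50,95]).round(3),np.round(c,1),round(rad,1))
s=r.sense();print(s['position'],s['ee_rot'].round(2),s['joint_pos'].round(1),s['moment'].round(2),s['contact_force'].round(1))
cv2.imwrite("pics/over.png",cv2.convertScaleAbs(cv2.resize(np.hstack([o[0][185:305,330:490],o[1][220:340,240:400]]),(800,300),interpolation=cv2.INTER_CUBIC),alpha=1.6))
```

```text
top 426 [0.088 0.092 0.097] [ 477.8 -202.7] 45.9
scene 636 [0.087 0.09  0.101] [ 476.3 -205.5] 46.2
[ 0.48105379 -0.20204717  0.14218964] [ 1.7973e+02 -7.0000e-02 -1.3593e+02] [ 59.6  22.8 -47.9 112.3  20.7  54.1 135.5] [0.03 0.01 0.02] [-0.   0.2 -1. ]
```

View pics/over.png

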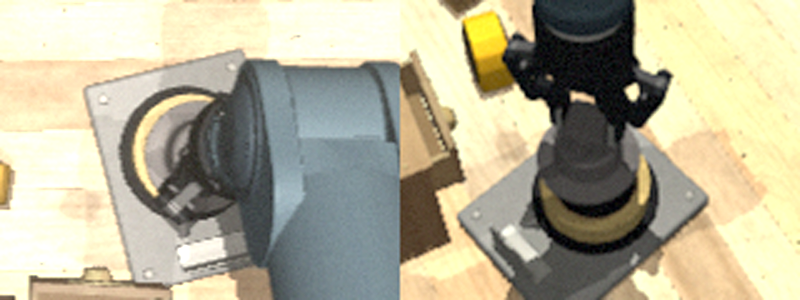

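The scene view shows the cap hanging upright just above the post. I'll compare cap and roll centres with the same estimator.

Run:
```python
from plant import r
from h import *
def ctr(P,x,y,z0,z1,R):
    m=near(P,x,y,R+.012,z0,z1).astype(np.uint8)
    n,l,st,_=cv2.connectedComponentsWithStats(m);k=1+st[1:,4].argmax()
    p=P[l==k];h=cv2.convexHull((p[:,:2]*1000).astype(np.float32))[:,0]
    # known-radius circle through outer hull points, robust
    from scipy.optimize import least_squares
    s=least_squares(lambda c:np.hypot(h[:,0]-c[0],h[:,1]-c[1])-R*1000,h.mean(0),loss="soft_l1",f_scale=1.)
    return s.x.round(1),np.abs(s.fun).mean().round(2)
for n in("top","scene"):
    P0=cloud(np.load(n+"0.npz"));d=r.get_image(n);P=cloud(d)
    print(n,"roll",ctr(P0,.481,-.205,.038,.05,.051),"post",ctr(P0,.481,-.205,.064,.076,.014),"cap",ctr(P,.479,-.204,.084,.098,.046))
s=r.sense();print(s['position'],s['t'])
```

```text
top roll (array([ 482. , -204.6]), np.float64(0.69)) post (array([ 481.1, -204.3]), np.float64(1.06)) cap (array([ 477.6, -203.1]), np.float64(1.13))
scene roll (array([ 480.8, -206.8]), np.float64(0.4)) post (array([ 479.8, -207.1]), np.float64(0.39)) cap (array([ 477.6, -205.2]), np.float64(0.34))
[ 0.48248936 -0.20232247  0.14380572] 8.0
```

>>> servo_tool(increments=[0, 0, 0, 0.003, -0.0015, 0, 0.02, 0, 0, 0, 0.003, -0.0015, -0.008, 0.02, 0, 0, 0, 0.003, -0.0015, -0.014, 0.02, 0, 0, 0, 0.003, -0.0015, -0.018, 0.02, 0, 0, 0, 0.003, -0.0015, -0.021, 0.02, 0, 0, 0, 0.003, -0.0015, -0.023, 0.02, 0, 0, 0, 0.003, -0.0015, -0.023, 0.02])

```text
t: 8.88
position: [0.4859, -0.2044, 0.1213]
ee_rot: [180.0, -0.0, -135.8]
contact_force: [0.1, 0.1, -1.9]
finger_gap: 0.0373
grasp_force: 60.6
```

>>> servo_tool(increments=[0, 0, 0, 0, 0, -0.001, 0.02, 0, 0, 0, 0, 0, -0.002, 0.02, 0, 0, 0, 0, 0, -0.003, 0.02, 0, 0, 0, 0, 0, -0.004, 0.02, 0, 0, 0, 0, 0, -0.004, 0.02])

```text
t: 9.5
position: [0.4861, -0.2044, 0.1178]
ee_rot: [-180.0, -0.0, -135.8]
contact_force: [-0.6, 0.1, 2.7]
finger_gap: 0.0372
grasp_force: 61.2
```

```bash
cat > st.py <<'E'
from plant import r
s=r.sense();print(s['t'],s['position'].round(4),s['ee_rot'].round(2),s['joint_pos'].round(1),"M",s['moment'].round(2),"F",s['contact_force'].round(1))
E
python3 st.py
```

```text
9.5 [ 0.4861 -0.2044  0.1178] [-1.7999e+02 -2.0000e-02 -1.3583e+02] [ 57.9  25.3 -46.4 112.7  23.3  51.7 133.7] M [ 0.1   0.38 -0.04] F [-0.6  0.1  2.7]
```

```bash
cat > cc.py <<'E'
from plant import r
from h import *
from scipy.optimize import least_squares
def ctr(P,x,y,z0,z1,R):
    m=near(P,x,y,R+.012,z0,z1).astype(np.uint8)
    n,l,st,_=cv2.connectedComponentsWithStats(m);k=1+st[1:,4].argmax()
    p=P[l==k];h=cv2.convexHull((p[:,:2]*1000).astype(np.float32))[:,0]
    s=least_squares(lambda c:np.hypot(h[:,0]-c[0],h[:,1]-c[1])-R*1000,h.mean(0),loss="soft_l1",f_scale=1.)
    return s.x.round(1),np.abs(s.fun).mean().round(2),np.median(p[:,2]).round(4)
import sys
zc=float(sys.argv[1])
for n in("top","scene"):
    P=cloud(r.get_image(n));print(n,ctr(P,.481,-.205,zc,zc+.013,.046))
E
python3 cc.py .06; python3 st.py
```

```text
top (array([ 482.7, -205.5]), np.float64(1.22), np.float64(0.0676))
scene (array([ 481.6, -208. ]), np.float64(0.67), np.float64(0.0665))
9.6 [ 0.4861 -0.2044  0.1177] [-1.7999e+02 -1.0000e-02 -1.3583e+02] [ 57.9  25.3 -46.4 112.7  23.3  51.6 133.7] M [ 0.11  0.37 -0.01] F [-0.8 -0.1  2.8]
```

>>> servo_tool(increments=[0, 0, 0, -0.0012, 0.001, 0, 0.02, 0, 0, 0, -0.0012, 0.001, -0.001, 0.02, 0, 0, 0, -0.0012, 0.001, -0.002, 0.02, 0, 0, 0, -0.0012, 0.001, -0.002, 0.02])

```text
t: 10.1
position: [0.4857, -0.2037, 0.1173]
ee_rot: [-179.9, -0.0, -135.8]
contact_force: [-1.5, -0.3, 11.5]
finger_gap: 0.0373
grasp_force: 62.3
```

```bash
python3 st.py
```

```text
10.1 [ 0.4857 -0.2037  0.1173] [-1.7991e+02 -3.0000e-02 -1.3584e+02] [ 57.9  25.2 -46.4 112.8  23.3  51.5 133.5] M [ 0.06  0.83 -0.02] F [-1.5 -0.3 11.5]
```

>>> servo_tool(increments=[0, 0, -10, 0.0002, -0.0004, 0, 0.02, 0, 0, -20, 0.0004, -0.0008, 0, 0.02, 0, 0, -30, 0.0006, -0.0012, 0, 0.02, 0, 0, -40, 0.0007, -0.0015, 0, 0.02, 0, 0, -40, 0.0007, -0.0015, 0, 0.02])

```text
t: 10.72
position: [0.4858, -0.2055, 0.1159]
ee_rot: [-179.9, 0.0, -175.7]
contact_force: [-1.5, -1.5, 4.0]
finger_gap: 0.0371
grasp_force: 61.2
```

```bash
python3 st.py; python3 cc.py .06
```

```text
10.725 [ 0.4858 -0.2055  0.1159] [-1.7991e+02  3.0000e-02 -1.7574e+02] [ 51.3  23.  -38.1 113.   18.4  50.   97.6] M [-0.33  0.17 -0.03] F [-1.5 -1.5  4. ]
top (array([ 482.9, -205.9]), np.float64(3.64), np.float64(0.0659))
scene (array([ 480.7, -207.1]), np.float64(0.69), np.float64(0.0646))
```

>>> servo_tool(increments=[0, 0, -10, -0.0001, -0.0004, -0.0003, 0.02, 0, 0, -20, -0.0002, -0.0008, -0.0007, 0.02, 0, 0, -30, -0.0004, -0.0012, -0.001, 0.02, 0, 0, -40, -0.0006, -0.0015, -0.0015, 0.02, 0, 0, -50, -0.0009, -0.0018, -0.0019, 0.02, 0, 0, -60, -0.0012, -0.0021, -0.0023, 0.02, 0, 0, -70, -0.0015, -0.0024, -0.0027, 0.02, 0, 0, -80, -0.0019, -0.0026, -0.0031, 0.02])

```text
t: 11.82
position: [0.4847, -0.2096, 0.1133]
ee_rot: [179.9, 0.2, 104.0]
contact_force: [-0.3, -3.2, 5.3]
finger_gap: 0.0369
grasp_force: 61.4
```

```bash
python3 st.py; python3 cc.py .057
```

```text
11.825 [ 0.4847 -0.2096  0.1133] [179.88   0.22 103.96] [ 38.6  20.2 -22.6 113.7  10.5  47.8  24.1] M [-0.87  0.17  0.09] F [-0.3 -3.2  5.3]
top (array([ 483.5, -205.6]), np.float64(0.74), np.float64(0.0633))
scene (array([ 482.5, -207.5]), np.float64(0.52), np.float64(0.0619))
```

>>> servo_tool(increments=[0, 0, -10, -0.0004, 0, -0.0004, 0.02, 0, 0, -20, -0.0008, 0, -0.0008, 0.02, 0, 0, -30, -0.0012, 0, -0.0012, 0.02, 0, 0, -40, -0.0016, 0.0001, -0.0016, 0.02, 0, 0, -50, -0.002, 0.0001, -0.002, 0.02, 0, 0, -60, -0.0024, 0.0002, -0.0024, 0.02, 0, 0, -60, -0.0024, 0.0002, -0.0024, 0.02])

```text
t: 12.8
position: [0.4807, -0.209, 0.1108]
ee_rot: [179.9, 0.1, 44.2]
contact_force: [-2.9, -2.3, 8.3]
finger_gap: 0.0373
grasp_force: 61.8
```

```bash
python3 st.py; python3 cc.py .054
```

```text
12.8 [ 0.4807 -0.209   0.1108] [1.7995e+02 1.2000e-01 4.4190e+01] [ 29.2  19.  -11.7 114.6   5.4  46.9 -31.4] M [-0.54  0.81  0.02] F [-2.9 -2.3  8.3]
top (array([ 482.2, -205.8]), np.float64(1.19), np.float64(0.0607))
scene (array([ 481., -208.]), np.float64(0.47), np.float64(0.0596))
```

>>> servo_tool(increments=[0, 0, -10, -0.0003, 0.0002, -0.0004, 0.02, 0, 0, -20, -0.0005, 0.0005, -0.0008, 0.02, 0, 0, -30, -0.0006, 0.0008, -0.0012, 0.02, 0, 0, -40, -0.0007, 0.0012, -0.0016, 0.02, 0, 0, -50, -0.0007, 0.0016, -0.002, 0.02, 0, 0, -60, -0.0006, 0.002, -0.0024, 0.02, 0, 0, -70, -0.0005, 0.0023, -0.0028, 0.02, 0, 0, -80, -0.0005, 0.0027, -0.0031, 0.02])

```text
t: 13.9
position: [0.4797, -0.2046, 0.1074]
ee_rot: [179.9, 0.1, -36.0]
contact_force: [-3.5, 0.5, 9.0]
finger_gap: 0.0371
grasp_force: 61.8
```

```bash
python3 st.py; python3 cc.py .051
```

```text
13.9 [ 0.4797 -0.2046  0.1074] [ 1.7994e+02  1.3000e-01 -3.6020e+01] [  16.4   18.6    2.4  115.6   -1.    46.  -106.6] M [0.08 0.92 0.03] F [-3.5  0.5  9. ]
top (array([ 482.3, -204.9]), np.float64(1.56), np.float64(0.0575))
scene (array([ 480.4, -207.1]), np.float64(0.54), np.float64(0.0562))
```

>>> servo_tool(increments=[0, 0, -10, 0.0001, 0.0003, -0.0004, 0.02, 0, 0, -20, 0.0003, 0.0006, -0.0008, 0.02, 0, 0, -30, 0.0005, 0.0008, -0.0012, 0.02, 0, 0, -30, 0.0005, 0.0008, -0.0012, 0.02, 0, 0, -30, 0.0005, 0.0008, -0.0012, 0.07, 0, 0, -30, 0.0005, 0.0008, -0.0012, 0.07, 0, 0, -30, 0.0005, 0.0008, -0.0012, 0.07, 0, 0, -30, 0.0005, 0.0008, -0.0012, 0.07])

```text
t: 15.0
position: [0.4809, -0.2037, 0.1052]
ee_rot: [180.0, 0.0, -65.8]
contact_force: [-0.3, -0.1, 0.2]
finger_gap: 0.0704
grasp_force: 0.0
```

```bash
python3 st.py; python3 cc.py .049
```

```text
15.0 [ 0.4809 -0.2037  0.1052] [ 1.7997e+02  3.0000e-02 -6.5820e+01] [  11.6   18.8    7.8  115.8   -3.5   45.6 -134.4] M [ 0.01  0.04 -0.01] F [-0.3 -0.1  0.2]
top (array([ 482.3, -205.1]), np.float64(1.94), np.float64(0.0566))
scene (array([ 480.4, -207.1]), np.float64(0.43), np.float64(0.0549))
```

>>> servo_tool(increments=[0, 0, 10, 0.001, -0.0024, 0, 0.07, 0, 0, 20, 0.001, -0.0024, 0, 0.07, 0, 0, 30, 0.001, -0.0024, 0, 0.07, 0, 0, 40, 0.001, -0.0024, 0, 0.07, 0, 0, 50, 0.001, -0.0024, 0, 0.07, 0, 0, 60, 0.001, -0.0024, 0, 0.07, 0, 0, 70, 0.001, -0.0024, 0, 0.07, 0, 0, 80, 0.001, -0.0024, 0, 0.07])

```text
t: 16.1
position: [0.4821, -0.2062, 0.1056]
ee_rot: [180.0, -0.0, 14.5]
contact_force: [0.5, -1.0, 0.0]
finger_gap: 0.0701
grasp_force: 0.0
```

>>> servo_tool(increments=[0, 0, 10, 0, 0, 0, 0.07, 0, 0, 20, 0, 0, 0, 0.07, 0, 0, 30, 0, 0, 0, 0.07, 0, 0, 40, 0, 0, 0, 0.07, 0, 0, 50, 0, 0, 0, 0.07, 0, 0, 60, 0, 0, 0, 0.07, 0, 0, 70, 0, 0, 0, 0.07, 0, 0, 80, 0, 0, 0, 0.07])

```text
t: 17.1
position: [0.4821, -0.2064, 0.1056]
ee_rot: [-180.0, 0.0, 94.5]
contact_force: [0.7, -0.3, -0.4]
finger_gap: 0.0696
grasp_force: 0.0
```

>>> servo_tool(increments=[0, 0, 10, 0, 0, 0, 0.07, 0, 0, 20, 0, 0, 0, 0.07, 0, 0, 20, 0, 0, 0, 0.06, 0, 0, 20, 0, 0, 0, 0.03, 0, 0, 20, 0, 0, 0, 0.02, 0, 0, 20, 0, 0, 0, 0.02, 0, 0, 20, 0, 0, 0, 0.02])

```text
t: 17.98
position: [0.4822, -0.2063, 0.1058]
ee_rot: [-180.0, 0.0, 114.1]
contact_force: [0.1, 0.0, 1.9]
finger_gap: 0.0371
grasp_force: 59.9
```

```bash
python3 st.py; python3 cc.py .049
```

```text
17.975 [ 0.4822 -0.2063  0.1058] [-1.7999e+02  1.0000e-02  1.1414e+02] [ 40.4  21.  -25.  114.2  11.9  47.3  32.9] M [-0.05  0.22 -0.05] F [0.1 0.  1.9]
top (array([ 481.7, -205. ]), np.float64(1.08), np.float64(0.0566))
scene (array([ 480.8, -207.5]), np.float64(0.35), np.float64(0.0549))
```

>>> servo_tool(increments=[0, 0, -10, 0, 0, -0.0004, 0.02, 0, 0, -20, 0, 0, -0.0008, 0.02, 0, 0, -30, 0, 0, -0.0012, 0.02, 0, 0, -40, 0, 0, -0.0016, 0.02, 0, 0, -50, 0, 0, -0.0019, 0.02, 0, 0, -60, 0, 0, -0.0023, 0.02])

```text
t: 18.82
position: [0.482, -0.2063, 0.1034]
ee_rot: [-180.0, 0.0, 53.8]
contact_force: [-0.7, 0.6, 2.8]
finger_gap: 0.037
grasp_force: 60.1
```

```bash
python3 st.py
```

```text
18.825 [ 0.482  -0.2063  0.1034] [-1.7999e+02  2.0000e-02  5.3840e+01] [ 30.6  19.9 -13.7 114.7   6.4  46.1 -22.9] M [0.02 0.31 0.11] F [-0.7  0.6  2.8]
```

>>> servo_tool(increments=[0, 0, -7, 0, 0, -0.0003, 0.02, 0, 0, -14, 0, 0, -0.0005, 0.02, 0, 0, -20, 0, 0, -0.0008, 0.02, 0, 0, -20, 0, 0, -0.0008, 0.02])

```text
t: 19.32
position: [0.482, -0.2062, 0.1026]
ee_rot: [-180.0, 0.0, 34.2]
contact_force: [-1.1, 0.3, 3.4]
finger_gap: 0.0366
grasp_force: 60.1
```

```bash
python3 st.py; python3 cc.py .047
```

```text
19.325 [ 0.482  -0.2062  0.1026] [-1.7999e+02  2.0000e-02  3.4220e+01] [ 27.5  19.6 -10.1 114.9   4.7  45.9 -41.1] M [ 0.01  0.34 -0.05] F [-1.1  0.3  3.4]
top (array([ 481.1, -204.9]), np.float64(1.97), np.float64(0.0533))
scene (array([ 480.4, -207.2]), np.float64(0.37), np.float64(0.0517))
```

>>> servo_tool(increments=[0, 0, -5, 0, 0, -0.0002, 0.02, 0, 0, -10, 0, 0, -0.0004, 0.02, 0, 0, -14, 0, 0, -0.0005, 0.02, 0, 0, -14, 0, 0, -0.0005, 0.02])

```text
t: 19.92
position: [0.4821, -0.2062, 0.1021]
ee_rot: [-180.0, 0.0, 20.3]
contact_force: [-1.3, -0.1, 2.9]
finger_gap: 0.037
grasp_force: 60.2
```

```bash
python3 st.py
```

```text
19.925 [ 0.4821 -0.2062  0.1021] [-1.800e+02  1.000e-02  2.025e+01] [ 25.2  19.5  -7.5 115.    3.5  45.7 -54.1] M [-0.07  0.36 -0.06] F [-1.3 -0.1  2.9]
```

Torque is negligible, so the stop is near yaw -76. Continuing.

>>> servo_tool(increments=[0, 0, -10, 0, 0, -0.0004, 0.02, 0, 0, -20, 0, 0, -0.0008, 0.02, 0, 0, -30, 0, 0, -0.0012, 0.02, 0, 0, -40, 0, 0, -0.0016, 0.02, 0, 0, -50, 0, 0, -0.002, 0.02, 0, 0, -54, 0, 0, -0.0021, 0.02, 0, 0, -54, 0, 0, -0.0021, 0.02])

```text
t: 20.8
position: [0.4821, -0.2062, 0.1]
ee_rot: [180.0, 0.0, -33.7]
contact_force: [-1.3, 0.2, 4.5]
finger_gap: 0.037
grasp_force: 60.2
```

```bash
python3 st.py; python3 cc.py .044
```

```text
20.8 [ 0.4821 -0.2062  0.1   ] [ 1.7999e+02  1.0000e-02 -3.3710e+01] [  16.5   19.4    2.4  115.5   -1.1   45.1 -104.1] M [-0.07  0.44 -0.09] F [-1.3  0.2  4.5]
top (array([ 479.5, -200.1]), np.float64(2.61), np.float64(0.0505))
scene (array([ 480.2, -207.4]), np.float64(1.13), np.float64(0.0491))
```

>>> servo_tool(increments=[0, 0, -7, 0, 0, -0.0003, 0.02, 0, 0, -14, 0, 0, -0.0005, 0.02, 0, 0, -20, 0, 0, -0.0008, 0.02, 0, 0, -20, 0, 0, -0.0008, 0.02])

```text
t: 21.4
position: [0.4824, -0.2068, 0.0997]
ee_rot: [180.0, -0.0, -53.8]
contact_force: [-2.3, -0.4, 7.1]
finger_gap: 0.0373
grasp_force: 60.6
```

```bash
python3 st.py
```

```text
21.4 [ 0.4824 -0.2068  0.0997] [ 1.800e+02 -4.000e-02 -5.378e+01] [  13.3   19.5    6.2  115.6   -2.9   45.  -122.6] M [ 0.02  0.69 -0.03] F [-2.3 -0.4  7.1]
```

>>> servo_tool(increments=[0, 0, -4, 0, 0, -0.0001, 0.02, 0, 0, -8, 0, 0, -0.0003, 0.02, 0, 0, -12, 0, 0, -0.0004, 0.02, 0, 0, -12, 0, 0, -0.0004, 0.02])

```text
t: 21.9
position: [0.4821, -0.2067, 0.0997]
ee_rot: [180.0, -0.0, -65.8]
contact_force: [-2.4, -0.4, 9.7]
finger_gap: 0.0369
grasp_force: 61.0
```

```bash
python3 st.py
```

```text
21.9 [ 0.4821 -0.2067  0.0997] [179.99  -0.   -65.78] [  11.3   19.5    8.5  115.7   -4.    45.  -133.7] M [ 0.16  0.87 -0.08] F [-2.4 -0.4  9.7]
```

>>> servo_tool(increments=[0, 0, -3, 0, 0, 0, 0.02, 0, 0, -6, 0, 0, 0, 0.02, 0, 0, -9, 0, 0, 0, 0.02, 0, 0, -9, 0, 0, 0, 0.02], force=110)

```text
t: 22.4
position: [0.4821, -0.2067, 0.0999]
ee_rot: [179.9, -0.1, -74.2]
contact_force: [-4.0, -0.9, 10.8]
finger_gap: 0.0363
grasp_force: 113.2
```

```bash
python3 st.py;python3 cc.py .043
```

```text
22.4 [ 0.4821 -0.2067  0.0999] [ 1.7991e+02 -1.1000e-01 -7.4210e+01] [   9.8   19.6   10.1  115.8   -4.6   45.  -141.7] M [0.33 0.86 1.66] F [-4.  -0.9 10.8]
top (array([ 480.6, -198.7]), np.float64(2.61), np.float64(0.0499))
scene (array([ 479.7, -210. ]), np.float64(2.0), np.float64(0.0487))
```

Firm stop: torque is 1.7 N·m at yaw -74, as predicted. Backing off 90°.

>>> servo_tool(increments=[0, 0, 8, 0, 0, 0.0004, 0.02, 0, 0, 18, 0, 0, 0.0009, 0.02, 0, 0, 28, 0, 0, 0.0014, 0.02, 0, 0, 38, 0, 0, 0.0019, 0.02, 0, 0, 48, 0, 0, 0.0024, 0.02, 0, 0, 58, 0, 0, 0.0029, 0.02, 0, 0, 68, 0, 0, 0.0034, 0.02, 0, 0, 78, 0, 0, 0.0039, 0.02])

```text
t: 23.5
position: [0.4819, -0.206, 0.1018]
ee_rot: [-180.0, 0.0, 3.6]
contact_force: [-0.1, -0.2, -0.7]
finger_gap: 0.0364
grasp_force: 111.4
```

>>> servo_tool(increments=[0, 0, 6, 0, 0, 0.0003, 0.02, 0, 0, 12, 0, 0, 0.0006, 0.02, 0, 0, 12, 0, 0, 0.0006, 0.02, 0, 0, 12, 0, 0, 0.0006, 0.02])

```text
t: 24.0
position: [0.482, -0.2059, 0.1027]
ee_rot: [-180.0, 0.0, 15.1]
contact_force: [0.4, -0.4, -1.4]
finger_gap: 0.0361
grasp_force: 111.4
```

```bash
python3 st.py;python3 cc.py .047
python3 - <<'E'
from plant import r
import cv2
a=r.get_image("scene")["img"][220:340,240:400];b=r.get_image("top")["img"][185:305,330:490]
cv2.imwrite("pics/fin.png",cv2.convertScaleAbs(cv2.resize(cv2.hconcat([b,a]),(800,300),interpolation=cv2.INTER_CUBIC),alpha=1.8))
E
```

```text
24.0 [ 0.482  -0.2059  0.1027] [-1.7997e+02  1.0000e-02  1.5130e+01] [ 24.4  19.4  -6.6 115.1   3.   45.7 -58.8] M [ 0.06 -0.03 -0.02] F [ 0.4 -0.4 -1.4]
top (array([ 480.4, -204.1]), np.float64(3.0), np.float64(0.0533))
scene (array([ 480.5, -207. ]), np.float64(0.39), np.float64(0.0517))
```

View pics/fin.png

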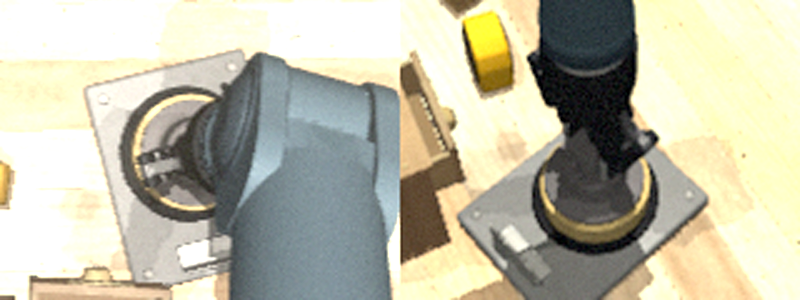

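The cap sits centred about 3 mm above the roll, a quarter turn back, still gripped and free of side load.

```bash
python3 -c "
from plant import r
print(r.job_done())"
```

```text
the job is handed in; nothing more can be done
None
```

The job is handed in: I screwed the cap down to a firm stop on the roll (about 1.7 N·m), backed it off about 89°, and still hold it about 3 mm above the roll; no verdict came back.

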